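# Clear a jammed agar dish from the dish feeder

## Task

The stop gate of the dish feeder has come down on top of a dish and jammed it in the chute. Nudge the dish back up the chute until it is clear of the gate and the gate drops shut in front of it, then lift the dish out and set it down flat in the empty well of the white carrier. Keep the dish right way up, do not let go of it high above the well, and leave the other dishes and the amber dropper bottle where they are.

Things in the scene. Friction and masses are not known exactly. Their poses are not given: they have to be found in the camera images.
- feeder: Dish feeder, fixed, switched off: steel chute on a blue housing and base plate. Frame tilted with the chute: origin on its floor, centre line, under the gate pads, 78 mm above the bench; +x up the chute (10 degrees upward), z square to the floor. Floor 66 mm wide, 3 mm thick. Side walls 10 mm high, 60 mm apart inside, along x = -91 to +9 and +88 to +174 mm.
- outlet_stop (a point): Middle of the outlet's stop lip, at its top: feeder x = -90 mm, 7 mm above the chute floor. Axes as the feeder's. The chute from here up to the jammed dish is empty and open above.
- lifting_bay (a point): Centre of the lifting bay, on the chute floor, feeder x = +45 mm; axes as the feeder's. Here (x = +9 to +88 mm) the chute has no walls, so a dish can be taken across the chute, from both sides over the floor. At the upper end four rods 62 mm high hold a stack of three fixed dishes (centre x = +135 mm), so a dish can be pushed up to about x = +80 mm.
- gate (a joint): Gate height in m, along the feeder's z: 0 = shut (pads 2 mm above the chute floor), 0.013 = resting on the jammed dish, 0.020 = upper limit. Spring and weight press it down with about 4 N.
- gate_pads (a point): Point midway between the two orange pads of the gate, level with their undersides; axes as the feeder's. Pads: 6 mm along x, y = +-20 to +-27 mm; the 40 mm between is open from above. They hang on a steel yoke that goes under the chute, with uprights outside the walls (x = +-5, y = +-36 to +-42 mm), whose top is 20 mm above this point.
- jammed_dish: Closed round agar dish, clear with red agar, rigid, 54 mm diameter, 15 mm high, about 35 g. Origin: centre of its underside; z out of the lid. Lies flat on the chute floor under the pads, centre at feeder x = -8 to +2 mm; clear of the gate, which then drops, once past x = +21 mm. A push of some 3 to 8 N on its outlet side moves it; friction keeps it where it is left.
- well_free_floor (a point): Centre of the floor of the empty well, where the dish must stand, 10 mm above the bench. Grey round well, 64 mm inside, 72 mm outside, rim only 4 mm above this point. z up; x along the row of three wells: a neighbour's centre is 75 mm away along x (the empty one may be the middle or either end).
- carrier: White carrier plate, fixed, 250 x 90 x 8 mm, three wells in a row along its x at 75 mm pitch. Origin: underside of the plate under the middle well. A steel wire handle, 22 mm high, stands across each end, 118 mm from the middle.
- dish_a: A dish like the jammed one, standing loose in one of the carrier's wells. Origin: centre of its underside. Must stay there.
- dish_b: Another such dish in another well of the carrier. Origin: centre of its underside. Must stay there.
- amber_dropper: Bystander: amber dropper bottle with a red teat, 37 mm diameter, 96 mm tall, loose on the bench to the left of the feeder. Origin: centre of its underside.
Not all that is in view belongs to the job. What is shaped like the jammed_dish but green or turquoise is not meant.

How it is judged:
On the way:
1. the dish has been pushed up the chute, clear of the gate, and the gate has dropped shut while the dish is still in the chute (value of joint gate below 0.003 m and x of jammed_dish in the frame of feeder above 0.018 m and y of jammed_dish in the frame of feeder between -0.02 and 0.02 m and z of jammed_dish in the frame of feeder between -0.004 and 0.006 m), for 0.2 s.
At the end, for the whole second after the job is handed in: The jammed dish stands flat (within 5 degrees) and at rest on the floor of the empty carrier well, its centre within 7.5 mm of the well's centre, and the gate is shut (below 3 mm) (horizontal distance between jammed_dish and well_free_floor below 0.0075 m and z of jammed_dish in the frame of well_free_floor between -0.003 and 0.004 m and angle between jammed_dish's own z axis and vertical below 0.09 rad and linear speed of jammed_dish below 0.02 m/s and value of joint gate below 0.003 m); the robot touches nothing.
It fails at once if the jammed dish is tipped by more than 45 degrees (angle between jammed_dish's own z axis and vertical above 0.785 rad).
It fails at once if the dish is let go more than 30 mm above the well (horizontal distance between jammed_dish and well_free_floor below 0.05 m and z of jammed_dish in the frame of well_free_floor above 0.03 m and contact force between the fingers and jammed_dish below 0.05 N).
It fails at once if a dish in the carrier is shifted by more than 15 mm (distance of any of dish_a, dish_b from where it was at the start of the episode above 0.015 m).
It fails at once if the amber dropper bottle is shifted by more than 30 mm (distance of amber_dropper from where it was at the start of the episode above 0.03 m).
It also fails if it takes over 45 s, if anything falls off the work surface, if the arm or the gripper's body presses on something with over 40 N, if the wrist force passes 120 N, or if a joint passes its speed limit or range.

## Robot

A 7-joint arm with a two-finger parallel gripper is mounted at the origin on the work surface; the furniture and walls round the work are solid. World frame = base frame: x ahead of the robot, y to its left, z up, the work surface at z = 0. Lengths are in m, angles in rad, forces in N, time in s.
With the tool pointing down it reaches from about 0.425 to 0.925 m from the base axis. Payload 6.8 kg.
Tool frame: the origin (TCP) lies at the very end of the fingers, on their centre line; the grasp point (between the pads) lies 19 mm behind it; z points along the fingers, x is the direction in which the jaws open and shut, and the axes are right-handed (so a half turn about z gives the same grasp; the last joint's range is limited). The gripper opens to 85 mm and grips with 20 to 120 N. Pads are 22 mm wide; open, the fingers measure 114 mm over their backs; the gripper's body (76 mm by 85 mm) begins 54 mm behind the grasp point. The pads swing forward as they close: fully open they stand 13 mm farther back than shut.
Start: joints at [1.068, 0.477, 0.022, 1.555, -0.011, 1.109, -0.083], TCP at [0.26, -0.623, 0.231] pointing down, gripper open.
Joint ranges: [-2.96, 2.96], [-0.34, 2.1], [-1.41, 1.46], [0.24, 2.44], [-1.37, 4.51], [0.17, 1.92], [-2.96, 2.96]. Speed limits (rad/s): [2.39, 2.39, 3.14, 3.14, 3.14, 3.14, 3.14].

## Interface

Orientations are given as a unit quaternion [w, x, y, z].
In Python, from station import bot gives the robot as it stands.
- The arm moves only by the shell command python3 -m creep 'ROWS' [FORCE]. ROWS is JSON, a list that holds one entry, the list of rows, each a list of 7 numbers: the shift along the tool's x, y, z in cm, then the turn, a rotation vector about the tool's x, y, z in rad, then the opening, from 0 (shut) to 1 (fully open). In form: [[[dx, dy, dz, wx, wy, wz, claw], ...]]. A call has 1 to 10 rows; each row is the pose to reach, as a shift and turn from the pose commanded when the call began, along the tool's axes at that moment; what a row does not reach only later rows make up. A row lasts 1/8 s, in which the tool goes at most 62.5 mm and 10.7 degrees, less where a joint would pass 70% of its speed; a pose out of reach is approached as far as the arm can. A call with a gripper value outside its range is refused whole. The fingers move at their own pace and stop on an object; FORCE is the grip in N (left out, the last holds). Time passes only in rows, so rows that repeat a pose let the fingers close. It gives the time, the measured TCP pose, the force and the opening at its end, in the units of the state.
- bot.get_obs(): the state, without advancing time (a new reading comes with each control period).
- bot.read_camera(name): name is "side" or "top" or "wrist"; returns (picture, depth): 420x560x3 uint8, blue, green, red; 420x560 float32, m along the optical axis (not along the pixel's ray), 0 where there is no reading.
- bot.calibration(name): a dict with "mtx" (3x3 intrinsics, pixels), "rvec" (rotation vector, rad) and "tvec" (3), from world to camera coordinates, as OpenCV has them. Camera axes: x right, y down, z forward; pixel columns grow to the right and rows downward; lengths in m; the calibration is good to about 2 mm. A picture is of the moment at which its call begins: read the wrist's pose just before it. calibration takes no time and is no camera call; for the wrist camera it gives the pose at the moment of the call.
- bot.hand_in(): hands the job in, once; it reports no verdict.
Trained networks look in the newest picture that a camera, given by its name, has taken for a name from the list of things; names that differ only in an ending like _2 or _b are one class to them, and where a whole thing is asked for, a point or a joint stands for the part that bears it (a point fixed in the world has none). Each returns a list of dicts, best first, with "p" (0 to 1); they miss things now and then, are a little off and sometimes report something else, mostly with a low value. They report only what shows in the picture. A call takes as long as a camera call. They do not tell look-alikes from the thing itself.
- bot.find_in(camera, label): "xy" ([column, row] in pixels, amid what is visible of it).
- bot.silhouettes(camera, label): "mask" (420x560 bool, what is visible of it) and "xy" ([column, row] in pixels, amid what is visible of it).
The state is a dict: "t": time; "q": joint angles; "joint_vel": joint speeds; "joint_torque": joint torques, N m; "eef_pos": TCP position; "tool_rot": TCP orientation; "contact_force": force on the tool from outside, world axes, zero at the start; "torque": the same for the moment, N m; "gripper_width": opening from 0.0 (shut) to 1.0 (fully open).
Only numpy, scipy, OpenCV 4.12 (cv2) and the standard library are available. Lean on these libraries where they do the work, as an engineer would, in place of code of your own. Each camera call takes 0.05 s, during which the arm holds its last target.

## Working session

There is one attempt and no reset: what is moved stays moved. The work goes in short steps, Python scripts to look and compute and a shell command to move; the robot and the scene stay as the last step left them, time stands still between calls to the robot, and variables do not carry over. Pictures are saved under pics/ and viewed, and the job is handed in when it is done.

```bash
ls; mkdir -p pics; cat > h.py <<'E'
import numpy as np, cv2
from station import bot
from scipy.spatial.transform import Rotation as R
def cal(n):
    c=bot.calibration(n); return np.array(c["mtx"]),R.from_rotvec(np.ravel(c["rvec"])).as_matrix(),np.ravel(c["tvec"])
def unproj(n,u,v,d):
    K,Rm,t=cal(n); p=np.linalg.inv(K)@np.array([u,v,1.])*d; return Rm.T@(p-t)
def onplane(n,u,v,z):
    K,Rm,t=cal(n); r=Rm.T@(np.linalg.inv(K)@np.array([u,v,1.])); o=-Rm.T@t; return o+r*(z-o[2])/r[2]
def proj(n,P):
    K,Rm,t=cal(n); c=(Rm@np.atleast_2d(P).T).T+t; c=c@K.T; return c[:,:2]/c[:,2:]
def cloud(n,dep):
    K,Rm,t=cal(n); v,u=np.mgrid[:420,:560]; p=np.stack([u,v,np.ones_like(u)],-1)@np.linalg.inv(K).T*dep[...,None]; return (p-t)@Rm
E
python3 - <<'E'
from h import *
for n in("side","top","wrist"):
    im,d=bot.read_camera(n); cv2.imwrite(f"pics/{n}0.png",im); np.save(f"{n}0.npy",d)
    K,Rm,t=cal(n); print(n,-Rm.T@t,Rm[2],K[0,0])
    for l in("jammed_dish","feeder","gate","carrier","dish_a","amber_dropper","well_free_floor"):
        try: print(l,[(np.round(x["xy"]).tolist(),round(x["p"],2)) for x in bot.find_in(n,l)])
        except Exception as e: print(l,e)
print(bot.get_obs())
E
```

```text
pics
side [ 0.22278335 -0.5840771   0.53456036] [ 0.30388862  0.79028688 -0.53206988] 429.3750641615586
jammed_dish [([311.0, 244.0], 0.8), ([272.0, 255.0], 0.76), ([277.0, 180.0], 0.69)]
feeder [([307.0, 194.0], 0.55)]
gate [([282.0, 184.0], 0.47)]
carrier [([321.0, 302.0], 0.83), ([282.0, 185.0], 0.3)]
dish_a [([293.0, 296.0], 0.89), ([367.0, 274.0], 0.82)]
amber_dropper [([255.0, 169.0], 0.93)]
well_free_floor [([330.0, 286.0], 0.69)]
top [0.37788829 0.09289059 1.10593565] [ 0.13262121  0.00180387 -0.99116515] 481.2912585339255
jammed_dish [([245.0, 217.0], 0.83), ([313.0, 252.0], 0.77), ([310.0, 216.0], 0.65), ([365.0, 253.0], 0.54)]
feeder [([249.0, 197.0], 0.93)]
gate [([255.0, 222.0], 0.45)]
carrier [([355.0, 236.0], 0.9), ([251.0, 197.0], 0.64)]
dish_a [([365.0, 256.0], 0.78), ([361.0, 188.0], 0.64)]
amber_dropper [([173.0, 222.0], 0.61)]
well_free_floor [([361.0, 224.0], 0.71)]
wrist [ 0.33638398 -0.59050723  0.37311069] [-0.30099402 -0.12636145 -0.94521711] 297.14239816755025
jammed_dish []
feeder []
gate []
carrier []
dish_a []
amber_dropper []
well_free_floor []
{'t': 1.2, 'q': array([ 1.06789453,  0.47700005,  0.02238706,  1.55541408, -0.01149278,
        1.10929027, -0.0831303 ]), 'joint_vel': array([ 0.00102193, -0.00112605,  0.00010055,  0.00047016,  0.00110904,
        0.00037771, -0.00029582]), 'joint_torque': array([ 3.11997710e-04, -5.96311069e+01,  1.60664398e+00, -2.81543237e+01,
        1.24986653e-02,  1.48592175e-03, -4.50959845e-06]), 'eef_pos': array([ 0.25963788, -0.62308044,  0.23130166]), 'tool_rot': array([-1.59708650e-06,  8.32043035e-01, -5.54711085e-01,  1.04360092e-05]), 'contact_force': array([ 0.50069429, -0.6408925 ,  0.25148218]), 'torque': array([ 0.0215467 , -0.00718681,  0.00879654]), 'gripper_width': 0.9991327477579927}
```

View pics/top0.png

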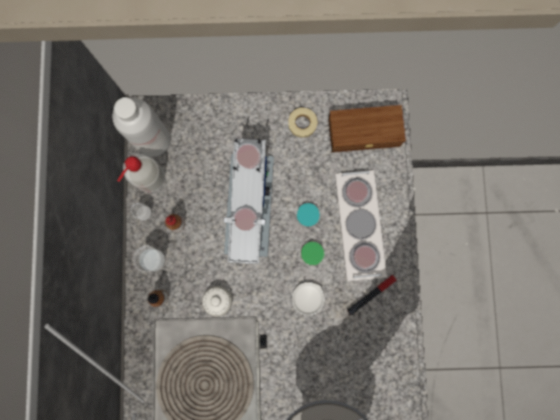

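View pics/side0.png

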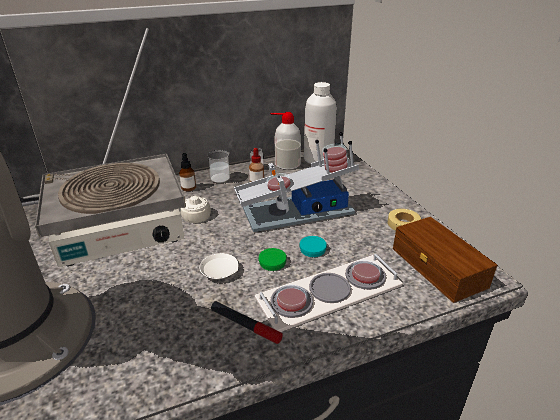

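```bash
python3 - <<'E'
from h import *
im=cv2.imread("pics/top0.png"); cv2.imwrite("pics/topc.png",cv2.resize(im[130:300,150:420],None,fx=2.9,fy=2.9,interpolation=3))
im=cv2.imread("pics/side0.png"); cv2.imwrite("pics/sidec.png",cv2.resize(im[120:340,200:440],None,fx=2.7,fy=2.7,interpolation=3))
E
```

```text
(no output)
```

View pics/topc.png

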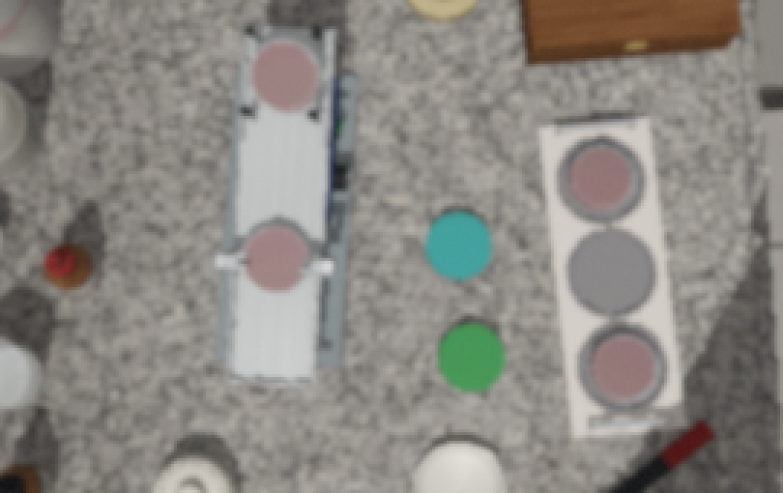

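View pics/sidec.png

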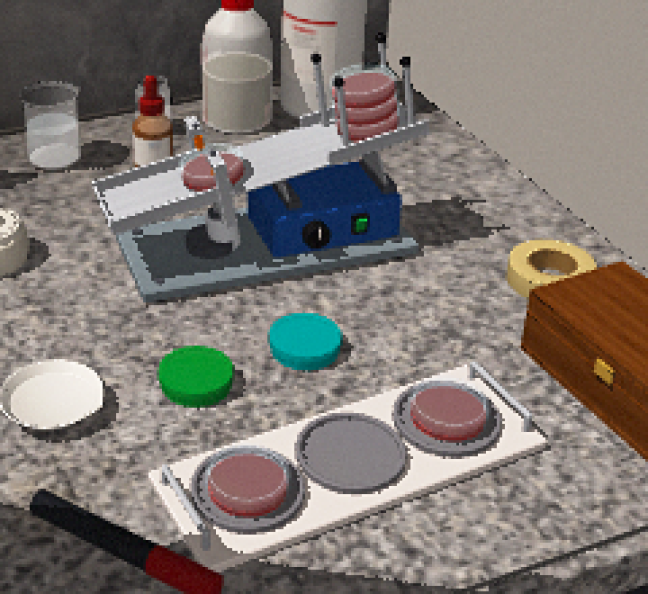

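Candidates (top view): red under the gate (245,218); stacked (248,155); carrier dishes (357,192) and (365,257); turquoise (308,215) and green (313,253). The jammed one is (245,218), with the white gate bars across it. The empty well is the middle one (361,224). Next I measure them.

```bash
python3 - <<'E'
from h import *
d=np.load("top0.npy"); C=cloud("top",d)
for u,v in[(245,218),(248,155),(247,190),(245,245),(361,224),(357,192),(365,257),(308,215),(173,222),(290,180),(350,205)]:
    print((u,v),np.round(np.median(C[v-1:v+2,u-1:u+2].reshape(-1,3),0),4))
# floor plane of the chute fit
P=np.concatenate([C[175:203,238:258].reshape(-1,3),C[232:255,236:256].reshape(-1,3)])
ok=(P[:,2]>.05)&(P[:,2]<.13)
for i in range(4):
    Q=P[ok]; A=np.c_[Q[:,:2],np.ones(len(Q))]; s=np.linalg.lstsq(A,Q[:,2],rcond=None)[0]
    r=P[:,2]-np.c_[P[:,:2],np.ones(len(P))]@s; ok=abs(r)<max(.002,2*r[ok].std())
print("plane",s,ok.sum(),r[ok].std(),"slope",np.degrees(np.arctan(np.hypot(*s[:2]))),"yaw",np.degrees(np.arctan2(s[1],s[0])))
# chute lateral extent per x
ang=np.arctan2(s[1],s[0])
for n in("side","top"):
    for l in("jammed_dish","dish_a","well_free_floor","gate","carrier","feeder"):
        for m in bot.silhouettes(n,l)[:3]:
            M=m["mask"]; u,v=m["xy"]; mm=cv2.minAreaRect(np.argwhere(M)[:,::-1].astype(np.float32)); print(n,l,round(m["p"],2),np.round((u,v),1),M.sum(),np.round(mm[0],1),np.round(mm[1],1),round(mm[2],1))
E
```

```text
(245, 218) [0.5187 0.1651 0.0916]
(248, 155) [0.6417 0.153  0.1454]
(247, 190) [0.5797 0.16   0.0888]
(245, 245) [0.4634 0.1678 0.0673]
(361, 224) [ 0.5095 -0.0953  0.0091]
(357, 192) [ 0.5815 -0.0867  0.025 ]
(365, 257) [ 0.433  -0.0979  0.0221]
(308, 215) [0.5332 0.026  0.0122]
(173, 222) [0.5168 0.3224 0.0714]
(290, 180) [ 0.6188  0.0647 -0.0009]
(350, 205) [ 0.5538 -0.0713  0.0098]
plane [ 0.17536833 -0.01679353 -0.01059771] 885 0.001410137323364428 slope 9.99130903189232 yaw -5.470049606552002
side jammed_dish 0.97 [310.8 244.6] 475 [313. 246.] [20. 26.] 90.0
side jammed_dish 0.94 [271.2 256. ] 536 [272.5 259.5] [23. 27.] 90.0
side jammed_dish 0.57 [278.  181.1] 333 [277.9 180.7] [17.4 25.3] 74.7
side dish_a 0.97 [366.3 270.8] 563 [366. 271.] [24. 28.] 90.0
side dish_a 0.94 [291.4 297.2] 729 [291.5 297.5] [27. 31.] 90.0
side well_free_floor 0.94 [330.4 285.5] 1000 [329.5 288. ] [30. 41.] 90.0
side gate 0.65 [282.4 182.9] 174 [279.  182.4] [40.8  8.5] 67.1
side gate 0.56 [255.9 167.4] 344 [256. 164.] [32. 14.] 90.0
side carrier 0.63 [324.3 301.8] 2631 [327.8 292. ] [ 44.6 143. ] 71.1
side feeder 0.59 [309.7 196.4] 5944 [303.7 191.7] [ 78.6 125.6] 66.4
top jammed_dish 0.73 [308.6 216.4] 430 [308.  214.5] [23. 22.] 90.0
top jammed_dish 0.58 [244.  220.7] 520 [244.6 219.5] [24.2 25.8] 5.7
top dish_a 0.9 [363.2 257.2] 450 [365.3 256.3] [23.3 22.6] 45.0
top dish_a 0.83 [357.  189.3] 452 [358.5 191. ] [24.7 21.9] 45.0
top dish_a 0.62 [250.8 195.6] 4531 [248.6 200.7] [ 45.3 123.5] 3.0
top well_free_floor 0.94 [360.9 225.9] 777 [361. 224.] [30. 30.] 90.0
top gate 0.67 [257.9 222. ] 89 [246.5 221. ] [39.1  5.2] 1.7
top carrier 0.55 [356.  236.4] 1672 [360.7 225. ] [108.2  39.1] 83.2
top feeder 0.61 [249.5 198.1] 4679 [248.6 200.3] [ 44.9 124.4] 3.6
top feeder 0.37 [175.1 223.7] 328 [174.8 222.3] [21.2 17.7] 45.0
```

```bash
cat >> h.py <<'E'
def rot(tilt,yaw):
    """tool frame: x at azimuth yaw (deg), z down; then tilted so that z = -(feeder z) for tilt deg (rot about horizontal)"""
    c,s=np.cos(np.radians(yaw)),np.sin(np.radians(yaw))
    return np.array([[c,s,0],[s,-c,0],[0,0,-1.]])
def feederR(yaw,slope=10):
    # feeder axes: x up-chute
    return R.from_euler('zy',[yaw,-slope],degrees=True).as_matrix()
def q2m(q): return R.from_quat([q[1],q[2],q[3],q[0]]).as_matrix()
def rowto(P,Rt,p0=None,R0=None):
    if p0 is None:
        o=bot.get_obs(); p0=o["eef_pos"]; R0=q2m(o["tool_rot"])
    d=R0.T@(np.array(P)-p0)*100; w=R.from_matrix(R0.T@Rt).as_rotvec()
    return np.round(d,2).tolist()+np.round(w,3).tolist()
E
python3 - <<'E'
from h import *
Rt=rot(0,-94)
for P in[(.5,-.36,.25),(.53,-.05,.25),(.44,.165,.24)]: print(rowto(P,Rt))
E
```

```text
[-15.04, -32.3, -1.87, -0.0, 0.0, 0.465]
[-42.5, -47.0, -1.87, -0.0, 0.0, 0.465]
[-65.81, -46.96, -0.87, -0.0, 0.0, 0.465]
```

```bash
python3 -m creep '[[[-15,-32.3,-1.9,0,0,0.2,0],[-15,-32.3,-1.9,0,0,0.4,0],[-15,-32.3,-1.9,0,0,0.465,0],[-15,-32.3,-1.9,0,0,0.465,0],[-15,-32.3,-1.9,0,0,0.465,0],[-15,-32.3,-1.9,0,0,0.465,0],[-42.5,-47,-1.9,0,0,0.465,0],[-42.5,-47,-1.9,0,0,0.465,0],[-42.5,-47,-1.9,0,0,0.465,0],[-42.5,-47,-1.9,0,0,0.465,0]]]'
python3 - <<'E'
from h import *
Rt=rot(0,-94)
for P in[(.53,-.05,.25),(.44,.165,.24)]: print(rowto(P,Rt))
print(bot.get_obs()["q"])
E
```

```text
t: 3.05
eef_pos: [0.5242, -0.1096, 0.2506]
tool_rot: [0.0, -0.682, 0.732, -0.0]
contact_force: [1.3, 0.8, -0.6]
gripper_width: -0.001
[-5.99, -0.16, 0.06, -0.001, -0.0, -0.001]
[-26.8, 10.33, 1.05, -0.001, -0.0, -0.001]
[ 0.1886173   0.23348857 -0.11660707  1.86119238  0.03124448  1.04774892
 -1.58156402]
```

```bash
python3 -m creep '[[[-26.8,10.3,1,0,0,0,0],[-26.8,10.3,1,0,0,0,0],[-26.8,10.3,1,0,0,0,0],[-26.8,10.3,1,0,0,0,0],[-26.8,10.3,1,0,0,0,0],[-26.8,10.3,1,0,0,0,0],[-26.8,10.3,1,0,0,0,0]]]'
python3 - <<'E'
from h import *
print(bot.get_obs()["eef_pos"],bot.get_obs()["q"])
K,Rm,t=cal("wrist"); 
im,d=bot.read_camera("wrist"); cv2.imwrite("pics/w1.png",im); np.save("w1.npy",d); np.savez("w1c.npz",K=K,R=Rm,t=t)
for l in("jammed_dish","gate","feeder"):
    for m in bot.silhouettes("wrist",l)[:3]: print(l,round(m["p"],2),np.round(m["xy"]),m["mask"].sum())
E
```

```text
t: 3.92
eef_pos: [0.4405, 0.1621, 0.2403]
tool_rot: [-0.0, -0.682, 0.732, -0.0]
contact_force: [0.7, 0.3, -0.1]
gripper_width: 0.002
[0.44046037 0.16213511 0.24033195] [-0.18379028  0.14700147 -0.33100254  2.00037989  0.05717151  1.00292081
 -2.18401752]
jammed_dish 0.88 [276. 114.] 2425
jammed_dish 0.88 [394.  88.] 1906
jammed_dish 0.8 [396. 163.] 1543
gate 0.68 [252. 123.] 863
feeder 0.69 [278.  82.] 14253
```

View pics/w1.png

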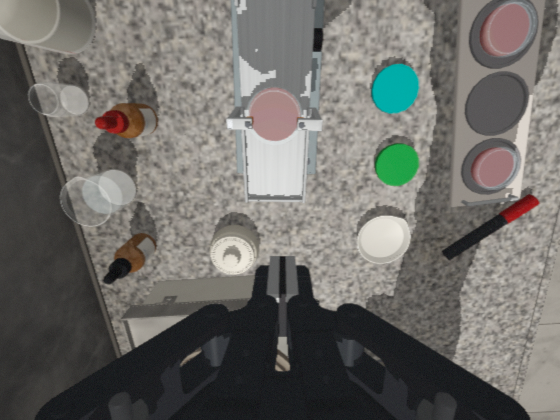

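The wrist view shows the jammed dish at (275,114) between the gate arms (240,123) and (308,122), with the outlet lip at about row 200. Next I refine the feeder frame.

```bash
python3 - <<'E'
from h import *
z=np.load("w1c.npz"); d=np.load("w1.npy"); im=cv2.imread("pics/w1.png")
K,Rm,t=z["K"],z["R"],z["t"]
v,u=np.mgrid[:420,:560]; p=np.stack([u,v,np.ones_like(u)],-1)@np.linalg.inv(K).T*d[...,None]; C=(p-t)@Rm
# region
reg=np.zeros((420,560),bool); reg[0:215,215:340]=1
P=C[reg]; px=np.c_[u[reg],v[reg]]
s0=np.array([.1754,-.0168,-.0106])
fl=np.zeros((420,560),bool); fl[30:80,250:300]=1; fl[145:190,253:298]=1
P2=C[fl]; r=P2[:,2]-np.c_[P2[:,:2],np.ones(len(P2))]@s0; ok=abs(r)<.006
for i in range(4):
    A=np.c_[P2[ok][:,:2],np.ones(ok.sum())]; s=np.linalg.lstsq(A,P2[ok][:,2],rcond=None)[0]; r=P2[:,2]-np.c_[P2[:,:2],np.ones(len(P2))]@s; ok=abs(r)<.0025
print(s,ok.sum(),r[ok].std(),np.degrees(np.arctan(np.hypot(*s[:2]))),np.degrees(np.arctan2(s[1],s[0])))
h=P[:,2]-np.c_[P[:,:2],np.ones(len(P))]@s
# walls top: h ~ 10mm/cos ; per x-bin extents of points with h in(-4,13)mm
for x0 in np.arange(.42,.66,.01):
    b=(abs(P[:,0]-x0)<.004)&(h>-.003)&(h<.014); 
    b2=(abs(P[:,0]-x0)<.004)&(abs(h)<.003)
    if b.sum()>5 and b2.sum()>3: print(round(x0,3),"all y",np.round([P[b][:,1].min(),P[b][:,1].max()],4),"mid",round((P[b][:,1].min()+P[b][:,1].max())/2,4)," floor",np.round([P[b2][:,1].min(),P[b2][:,1].max()],4),round((P[b2][:,1].min()+P[b2][:,1].max())/2,4))
b=(h>-.003)&(h<.014); print("x min",P[b][:,0].min())
cv2.imwrite("pics/w1c.png",cv2.resize(im[60:215,210:340],None,fx=4.5,fy=3.8,interpolation=3))
m=bot.silhouettes("wrist","jammed_dish")
for k in m[:1]:
    M=k["mask"]; Q=C[M]; print("dish med",np.median(Q,0),"p95z",np.percentile(Q[:,2],[5,50,95])); uu,vv=np.argwhere(M)[:,1],np.argwhere(M)[:,0]; print(uu.min(),uu.max(),vv.min(),vv.max())
E
```

```text
[ 0.17676098 -0.01630626 -0.0112916 ] 4491 0.0007300111183365922 10.065808773395702 -5.270639036326606
0.43 all y [0.1377 0.2034] mid 0.1705  floor [0.1401 0.1997] 0.1699
0.44 all y [0.1361 0.2027] mid 0.1694  floor [0.1399 0.2   ] 0.1699
0.45 all y [0.1359 0.2018] mid 0.1689  floor [0.1384 0.199 ] 0.1687
0.46 all y [0.1345 0.2012] mid 0.1679  floor [0.138  0.1978] 0.1679
0.47 all y [0.1342 0.1999] mid 0.1671  floor [0.1366 0.1974] 0.167
0.48 all y [0.1329 0.1992] mid 0.166  floor [0.1363 0.1963] 0.1663
0.49 all y [0.1326 0.1983] mid 0.1655  floor [0.1349 0.1958] 0.1654
0.5 all y [0.1315 0.1974] mid 0.1645  floor [0.1347 0.1946] 0.1647
0.51 all y [0.1272 0.1835] mid 0.1553  floor [0.1272 0.1362] 0.1317
0.52 all y [0.1221 0.2036] mid 0.1628  floor [0.1223 0.2018] 0.1621
0.53 all y [0.1289 0.1948] mid 0.1618  floor [0.1289 0.1948] 0.1618
0.54 all y [0.1286 0.1942] mid 0.1614  floor [0.1286 0.1942] 0.1614
0.55 all y [0.1274 0.1934] mid 0.1604  floor [0.1274 0.1934] 0.1604
0.56 all y [0.1262 0.1924] mid 0.1593  floor [0.1262 0.1924] 0.1593
0.57 all y [0.1253 0.1921] mid 0.1587  floor [0.1253 0.1921] 0.1587
0.58 all y [0.125  0.1907] mid 0.1579  floor [0.125  0.1907] 0.1579
0.59 all y [0.1239 0.1901] mid 0.157  floor [0.1239 0.1901] 0.157
0.6 all y [0.123  0.1895] mid 0.1562  floor [0.123  0.1895] 0.1562
0.61 all y [0.1353 0.1882] mid 0.1618  floor [0.1353 0.1856] 0.1605
x min 0.42294071098793345
dish med [0.51811959 0.16379072 0.09218789] p95z [0.08796515 0.09218789 0.09600597]
245 302 87 144
```

View pics/w1c.png

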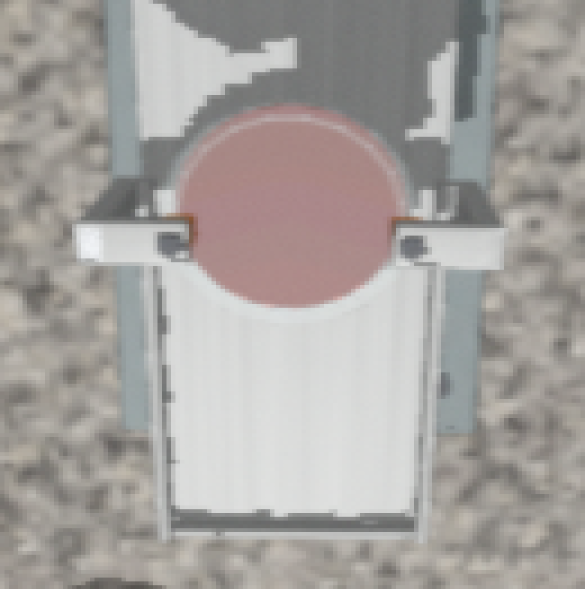

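```bash
cat >> h.py <<'E'
FR=feederR(-4.85); FO=np.array([.5200,.1630,.078])
FT=np.c_[-FR[:,1],-FR[:,0],-FR[:,2]]
def F(x,y,z): return FO+FR@np.array([x,y,z])
def toF(P): return (np.atleast_2d(P)-FO)@FR
E
python3 - <<'E'
from h import *
print(FR.round(3))
for P in[(-.06,0,.06),(-.06,0,.004)]: print(rowto(F(*P),FT))
z=np.load("w1c.npz"); d=np.load("w1.npy"); K,Rm,t=z["K"],z["R"],z["t"]
v,u=np.mgrid[:420,:560]; p=np.stack([u,v,np.ones_like(u)],-1)@np.linalg.inv(K).T*d[...,None]; C=toF(((p-t)@Rm).reshape(-1,3)).reshape(420,560,3)
m=(C[...,2]>.013)&(C[...,2]<.018)&(abs(C[...,1])<.019)&(abs(C[...,0])<.05)
Q=C[m]; print("dish top x",Q[:,0].min(),Q[:,0].max(),"y",Q[:,1].min(),Q[:,1].max())
m=(C[...,2]>.02)&(C[...,2]<.045)&(abs(C[...,1])<.05)&(abs(C[...,0])<.02)
Q=C[m]; print("gate x",Q[:,0].min(),Q[:,0].max(),"y",Q[:,1].min(),Q[:,1].max(),"zmax",Q[:,2].max(), "inner",Q[Q[:,1]>0][:,1].min(),Q[Q[:,1]<0][:,1].max())
E
```

```text
[[ 0.981  0.083 -0.174]
 [-0.085  0.996 -0.   ]
 [ 0.173  0.015  0.985]]
[-0.69, -0.97, 11.36, 0.174, -0.014, 0.012]
[-0.76, -1.94, 16.87, 0.174, -0.014, 0.012]
dish top x -0.029358838178699945 0.024413306020349808 y -0.018997982812366 0.0189821316697615
gate x -0.0094054812202106 0.0008465302884344832 y -0.04161688699938404 0.04218091151633731 zmax 0.03823017987874329 inner 0.020038358479661234 -0.019677183415320765
```

```bash
sed -i "s/'zy'/'ZY'/" h.py
python3 - <<'E'
from h import *
print(FR.round(3))
z=np.load("w1c.npz"); d=np.load("w1.npy"); K,Rm,t=z["K"],z["R"],z["t"]
v,u=np.mgrid[:420,:560]; p=np.stack([u,v,np.ones_like(u)],-1)@np.linalg.inv(K).T*d[...,None]; C=toF(((p-t)@Rm).reshape(-1,3)).reshape(420,560,3)
m=(C[...,2]>.013)&(C[...,2]<.018)&(abs(C[...,1])<.019)&(abs(C[...,0])<.05)
Q=C[m]; print("dish top x",Q[:,0].min(),Q[:,0].max(),"y",Q[:,1].min(),Q[:,1].max())
m=(C[...,2]>.02)&(C[...,2]<.045)&(abs(C[...,1])<.05)&(abs(C[...,0])<.02)
Q=C[m]; print("gate x",Q[:,0].min(),Q[:,0].max(),"y",Q[:,1].min(),Q[:,1].max(),"z",np.percentile(Q[:,2],[5,50,95]))
m=(abs(C[...,2])<.002)&(abs(C[...,1])<.025)&(abs(C[...,0]+.06)<.04); Q=C[m]; print("floor z low",Q[:,2].mean(), "xmin",Q[:,0].min())
m=(abs(C[...,2])<.003)&(abs(C[...,1])<.025)&(abs(C[...,0]-.06)<.02); Q=C[m]; print("floor z up",Q[:,2].mean())
m=(abs(C[...,2]-.01)<.002)&(abs(abs(C[...,1])-.0315)<.003)&(C[...,0]<.04); Q=C[m]; print("wall x",Q[:,0].min(),Q[:,0].max())
for P in[(-.06,0,.06),(-.06,0,.004)]: print(rowto(F(*P),FT))
E
```

```text
[[ 0.981  0.085 -0.173]
 [-0.083  0.996  0.015]
 [ 0.174 -0.     0.985]]
dish top x -0.029347993820075476 0.024421880233581147 y -0.018993406786543102 0.018993785504354432
gate x -0.009339663773599752 0.0008153387783543746 y -0.042113300520580606 0.04169235701176934 z [0.02688598 0.03468298 0.03677855]
floor z low -7.970258912137124e-05 xmin -0.09308273388790539
floor z up 2.8597453673722515e-05
wall x -0.22540571510826007 0.004511904552854526
[-0.77, -0.97, 11.36, 0.174, 0.001, 0.012]
[-0.76, -1.94, 16.88, 0.174, 0.001, 0.012]
```

```bash
sed -i 's/FO=np.array(\[.5200,.1630,.078\])/FO=np.array([.5158,.1634,.0773])/' h.py
python3 -m creep '[[[-0.8,-1,11.4,0.174,0,0.012,0],[-0.8,-1,11.4,0.174,0,0.012,0],[-0.8,-1,11.4,0.174,0,0.012,0],[-0.8,-1.9,15,0.174,0,0.012,0],[-0.8,-1.9,16.8,0.174,0,0.012,0],[-0.8,-1.9,16.8,0.174,0,0.012,0]]]'
python3 - <<'E'
from h import *
o=bot.get_obs(); print(toF(o["eef_pos"]),o["contact_force"]); print(rowto(F(-.06,0,.004),FT)); print(rowto(F(0.002,0,.004),FT))
im,d=bot.read_camera("wrist"); cv2.imwrite("pics/w2.png",im)
im,d=bot.read_camera("side"); cv2.imwrite("pics/s2.png",cv2.resize(im[120:260,200:400],None,fx=3.5,fy=3.5))
E
```

```text
t: 4.92
eef_pos: [0.4608, 0.1694, 0.0734]
tool_rot: [0.059, -0.674, 0.733, -0.064]
contact_force: [0.1, 0.8, 0.6]
gripper_width: 0.0
[[-0.05511215  0.00130726  0.00571143]] [0.07628366 0.80462378 0.56901577]
[0.13, 0.49, 0.17, -0.0, 0.001, 0.001]
[0.14, -5.71, 0.17, -0.0, 0.001, 0.001]
```

View pics/w2.png

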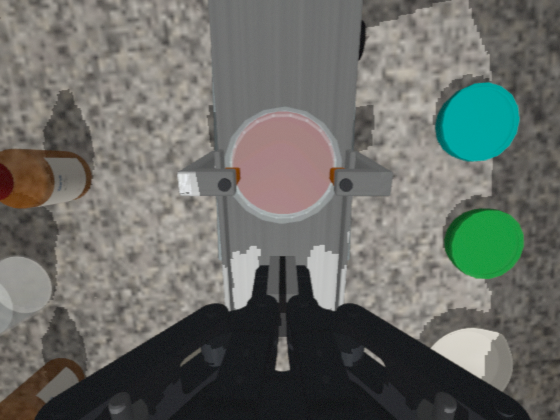

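View pics/s2.png

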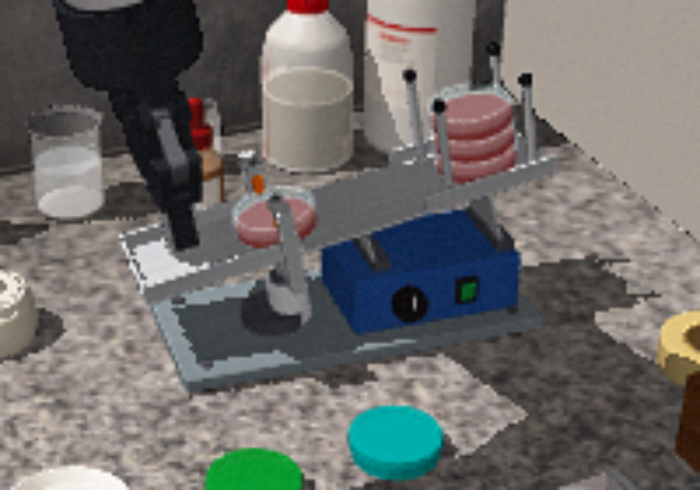

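The fingers are centred in the chute at (285,265), the dish is straight ahead at (282,165), and its gate pads are orange. Now the push.

```bash
python3 -m creep '[[[0.1,-1.2,0.15,0,0,0,0],[0.1,-1.9,0.15,0,0,0,0],[0.1,-2.5,0.15,0,0,0,0],[0.1,-3.1,0.15,0,0,0,0],[0.1,-3.7,0.15,0,0,0,0],[0.1,-4.3,0.15,0,0,0,0],[0.1,-4.9,0.15,0,0,0,0],[0.1,-4.9,0.15,0,0,0,0]]]'
python3 - <<'E'
from h import *
o=bot.get_obs(); print(toF(o["eef_pos"]),o["contact_force"])
im,d=bot.read_camera("wrist"); cv2.imwrite("pics/w3.png",im); np.save("w3.npy",d)
C=toF(cloud("wrist",d).reshape(-1,3)).reshape(420,560,3)
m=(C[...,2]>.012)&(C[...,2]<.018)&(abs(C[...,1])<.035)&(C[...,0]>.0)&(C[...,0]<.1)
Q=C[m]; print("dish top x",np.percentile(Q[:,0],[1,50,99]),"y",np.percentile(Q[:,1],[1,50,99]))
im,d=bot.read_camera("side"); cv2.imwrite("pics/s3.png",cv2.resize(im[120:260,200:400],None,fx=3.5,fy=3.5))
E
```

```text
t: 6.02
eef_pos: [0.5092, 0.1648, 0.0797]
tool_rot: [0.06, -0.675, 0.733, -0.064]
contact_force: [0.6, -0.1, -0.4]
gripper_width: 0.003
[[-0.00617516  0.00080665  0.00353558]] [ 0.56369267 -0.09576671 -0.39221451]
dish top x [0.00311303 0.03120556 0.05535134] y [-0.01364537  0.01136674  0.03431565]
```

View pics/w3.png

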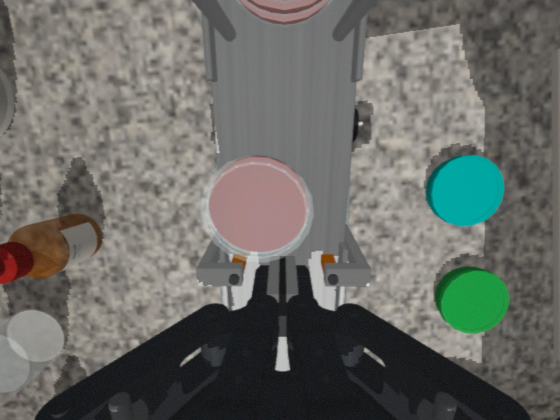

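View pics/s3.png

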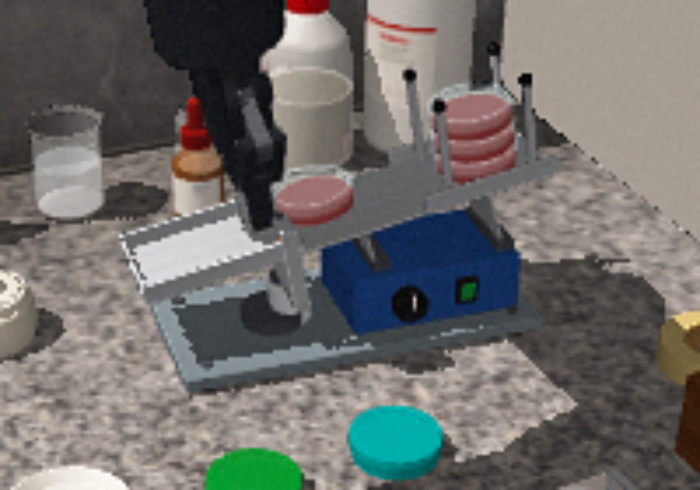

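The dish has moved into the bay, with its centre at about (260,205). It has drifted 11 mm to the left. The orange pads are now behind it. I'll check the gate height and dish centre more exactly.

```bash
python3 - <<'E'
from h import *
d=np.load("w3.npy"); C=toF(cloud("wrist",d).reshape(-1,3)).reshape(420,560,3)
m=(C[...,2]>.0135)&(C[...,2]<.018)&(C[...,0]>.002)&(C[...,0]<.08)&(C[...,1]>-.022)
m=m.astype(np.uint8); n,l,s,c=cv2.connectedComponentsWithStats(m); i=1+s[1:,4].argmax(); Q=C[l==i]
(cx,cy),r=cv2.minEnclosingCircle(Q[:,:2].astype(np.float32)); print("circle",cx,cy,r,len(Q),Q[:,2].mean(),Q[:,:2].mean(0))
g=(C[...,2]>.012)&(C[...,2]<.05)&(abs(abs(C[...,1])-.033)<.01)&(abs(C[...,0])<.008); Q=C[g]; print("gate z",np.percentile(Q[:,2],[50,90,98]),len(Q))
for k in bot.silhouettes("wrist","jammed_dish")[:2]: 
    Mk=k["mask"]; ct=max(cv2.findContours(Mk.astype(np.uint8),0,2)[0],key=len); e=cv2.fitEllipse(ct); u,v=e[0]
    K,Rm,t=cal("wrist"); ray=Rm.T@np.linalg.inv(K)@np.array([u,v,1]); o=-Rm.T@t
    a=(o-FO)@FR; b=ray@FR; q=a+b*(.012-a[2])/b[2]; print(k["p"],e[0],e[1],"at z12:",q)
E
```

```text
circle 0.027457302436232567 0.010350873693823814 0.02988421730697155 8935 0.014463104164661178 [0.03058488 0.01239784]
gate z [0.0215331  0.02304324 0.04875288] 2032
0.94 (465.1565246582031, 189.8101348876953) (69.9022445678711, 79.4662094116211) at z12: [ 0.03980004 -0.08412651  0.012     ]
0.91 (257.2391357421875, 207.4379425048828) (107.80933380126953, 112.59417724609375) at z12: [0.03088989 0.01260133 0.012     ]
```

The gate top is 22 mm above the floor, so the gate is shut. The dish centre is at feeder (31, 12.5) mm. Next I lift, move over the dish and open.

```bash
python3 - <<'E'
from h import *
for P in[(-.006,.001,.06),(.031,.0125,.06),(.031,.0125,.0)]: print(rowto(F(*P),FT))
E
```

```text
[-0.03, -0.11, -5.65, -0.0, 0.002, 0.002]
[-1.17, -3.82, -5.65, -0.0, 0.002, 0.002]
[-1.16, -3.82, 0.35, -0.0, 0.002, 0.002]
```

```bash
python3 -m creep '[[[0,0,-5.6,0,0,0,0],[0,0,-5.6,0,0,0,0],[-1.2,-3.8,-5.6,0,0,0,1],[-1.2,-3.8,-5.6,0,0,0,1],[-1.2,-3.8,-5.6,0,0,0,1],[-1.2,-3.8,-5.6,0,0,0,1]]]' 40
python3 - <<'E'
from h import *
o=bot.get_obs(); print(toF(o["eef_pos"]),o["contact_force"])
im,d=bot.read_camera("wrist"); cv2.imwrite("pics/w4.png",im); np.save("w4.npy",d)
for k in bot.silhouettes("wrist","jammed_dish")[:3]: 
    Mk=k["mask"]; ct=max(cv2.findContours(Mk.astype(np.uint8),0,2)[0],key=len); e=cv2.fitEllipse(ct); u,v=e[0]
    K,Rm,t=cal("wrist"); ray=Rm.T@np.linalg.inv(K)@np.array([u,v,1]); oo=-Rm.T@t
    a=(oo-FO)@FR; b=ray@FR; q=a+b*(.012-a[2])/b[2]; print(k["p"],e[0],e[1],"at z12:",q)
print(rowto(F(.031,.0125,.0),FT))
E
```

```text
t: 6.92
eef_pos: [0.5355, 0.174, 0.1404]
tool_rot: [0.059, -0.675, 0.733, -0.063]
contact_force: [-0.1, 1.3, -0.2]
gripper_width: 0.845
[[0.02935333 0.01221392 0.05885482]] [-0.10693165  1.25756349 -0.16767864]
0.83 (436.13714599609375, 209.88539123535156) (53.774986267089844, 59.37812423706055) at z12: [ 0.04758925 -0.0913541   0.012     ]
0.81 (281.85736083984375, 230.60281372070312) (73.6688003540039, 76.01033782958984) at z12: [0.03213266 0.01248518 0.012     ]
0.62 (442.51104736328125, 295.09417724609375) (51.53611755371094, 56.64325714111328) at z12: [-0.01980825 -0.1077505   0.012     ]
[-0.01, -0.14, 5.91, 0.001, 0.001, 0.003]
```

View pics/w4.png

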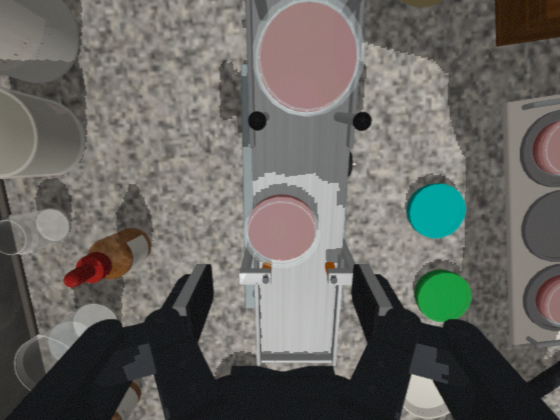

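The dish at (282,230) is centred between the open fingers and clear of the shut gate. I descend and look.

```bash
python3 -m creep '[[[0,-0.2,3,0,0,0,1],[0,-0.2,5,0,0,0,1],[0,-0.2,5.8,0,0,0,1],[0,-0.2,5.8,0,0,0,1]]]'
python3 - <<'E'
from h import *
o=bot.get_obs(); print(toF(o["eef_pos"]),o["contact_force"])
im,d=bot.read_camera("wrist"); cv2.imwrite("pics/w5.png",im)
im,d=bot.read_camera("side"); cv2.imwrite("pics/s5.png",cv2.resize(im[120:260,200:400],None,fx=3.5,fy=3.5))
E
```

```text
t: 7.52
eef_pos: [0.5481, 0.1733, 0.0838]
tool_rot: [0.059, -0.675, 0.733, -0.063]
contact_force: [-0.0, -0.3, 1.1]
gripper_width: 1.002
[[0.03201279 0.01262435 0.00092821]] [-0.04407093 -0.32262277  1.05585245]
```

View pics/w5.png

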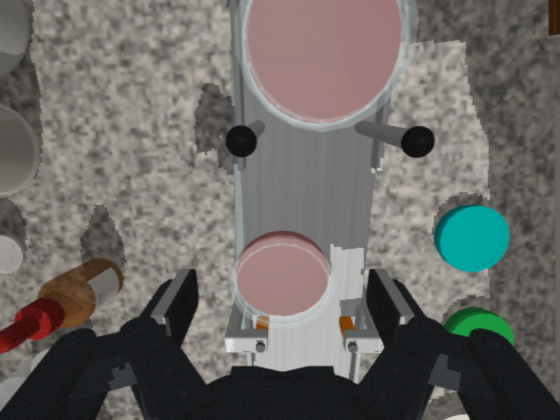

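View pics/s5.png

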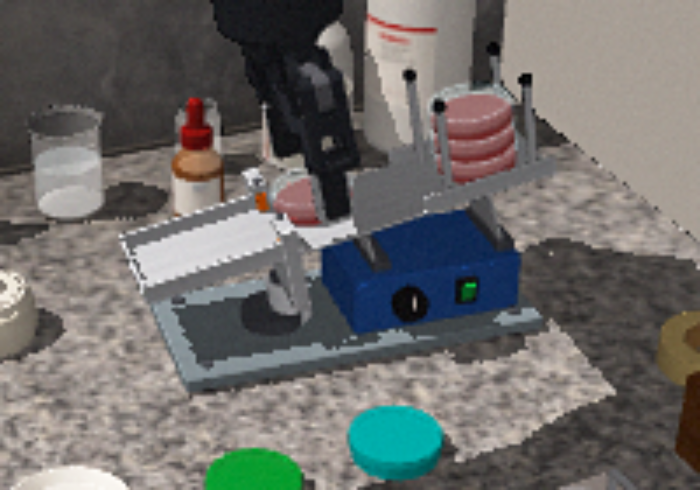

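The fingers flank the dish at (190,280) and (372,280), level with its centre at (283,278). I close them.

```bash
python3 -m creep '[[[0,0,0,0,0,0,0.3],[0,0,0,0,0,0,0.3],[0,0,0,0,0,0,0.3],[0,0,0,0,0,0,0.3],[0,0,0,0,0,0,0.3]]]' 40
python3 - <<'E'
from h import *
o=bot.get_obs(); print(toF(o["eef_pos"]),o["contact_force"])
im,d=bot.read_camera("wrist"); cv2.imwrite("pics/w6.png",im)
im,d=bot.read_camera("side"); cv2.imwrite("pics/s6.png",cv2.resize(im[120:260,200:400],None,fx=3.5,fy=3.5))
E
```

```text
t: 8.25
eef_pos: [0.5488, 0.1735, 0.0853]
tool_rot: [0.06, -0.675, 0.733, -0.064]
contact_force: [-2.7, -0.4, 6.9]
gripper_width: 0.611
[[0.03292173 0.01286117 0.00228221]] [-2.66668469 -0.3514526   6.90669583]
```

View pics/w6.png

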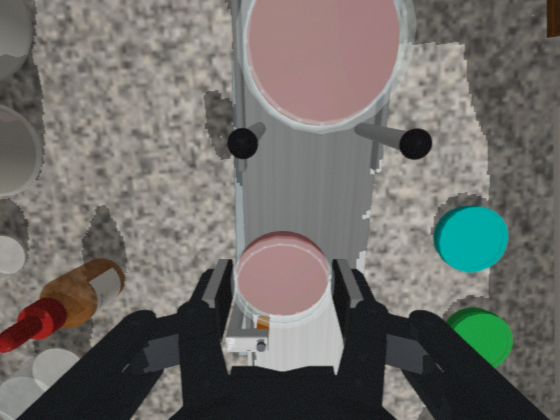

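View pics/s6.png

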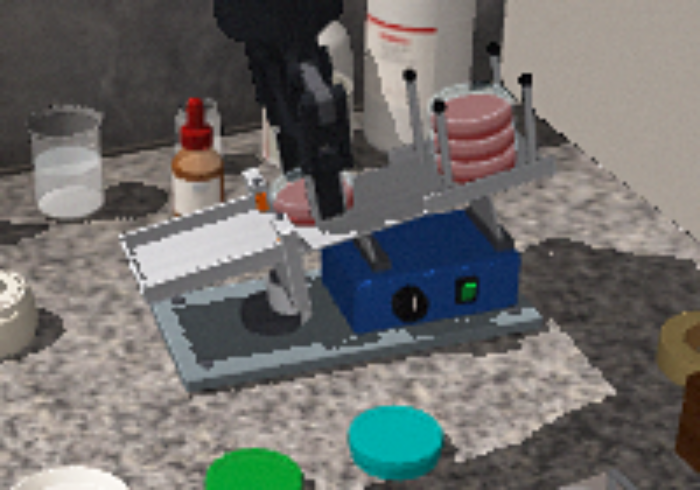

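Gripped at 52 mm. I lift and check the grip. Next I locate the well.

```bash
python3 -m creep '[[[0,0,-1,0,0,0,0.3],[0,0,-3,0,0,0,0.3],[0,0,-6,0,0,0,0.3],[0,0,-10,0,0,0,0.3],[0,0,-10,0,0,0,0.3]]]'
python3 - <<'E'
from h import *
o=bot.get_obs(); print(o["eef_pos"],o["contact_force"],o["gripper_width"])
im,d=bot.read_camera("wrist"); cv2.imwrite("pics/w7.png",im)
def ell(n,l,z,k):
    for m in bot.silhouettes(n,l)[:k]:
        ct=max(cv2.findContours(m["mask"].astype(np.uint8),0,2)[0],key=len)
        if len(ct)<6: continue
        e=cv2.fitEllipse(ct); print(n,l,round(m["p"],2),np.round(e[0],1),np.round(e[1],1),onplane(n,*e[0],z).round(4))
ell("wrist","well_free_floor",.012,2); ell("wrist","dish_a",.025,3)
im,d=bot.read_camera("top"); cv2.imwrite("pics/t7.png",im)
ell("top","well_free_floor",.012,2); ell("top","dish_a",.025,3)
im,d=bot.read_camera("side"); cv2.imwrite("pics/s7.png",im)
ell("side","well_free_floor",.012,2)
E
```

```text
t: 8.98
eef_pos: [0.5327, 0.1759, 0.1865]
tool_rot: [0.062, -0.675, 0.733, -0.065]
contact_force: [0.2, 0.2, -0.3]
gripper_width: 0.613
[0.53270185 0.1758768  0.18654826] [ 0.21168601  0.19923791 -0.29796711] 0.6129166281534126
wrist well_free_floor 0.82 [525.4 215.3] [60.3 68.1] [ 0.508  -0.0949  0.012 ]
wrist dish_a 0.98 [528.8 146.8] [48.6 60.6] [ 0.5824 -0.0843  0.025 ]
wrist dish_a 0.74 [532.2 281.2] [46.4 54.2] [ 0.4356 -0.0951  0.025 ]
top dish_a 0.81 [357.4 190.4] [22.1 22.5] [ 0.5851 -0.0877  0.025 ]
top dish_a 0.63 [365.4 256.3] [22.5 23.1] [ 0.4346 -0.0987  0.025 ]
side well_free_floor 0.77 [329.2 287.5] [29.8 40.1] [ 0.5075 -0.0994  0.012 ]
side well_free_floor 0.54 [325.6 290.2] [ 50.1 148.2] [ 0.4986 -0.1031  0.012 ]
```

View pics/w7.png

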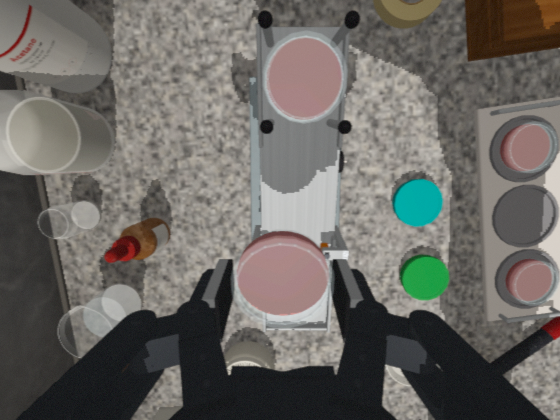

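View pics/s7.png

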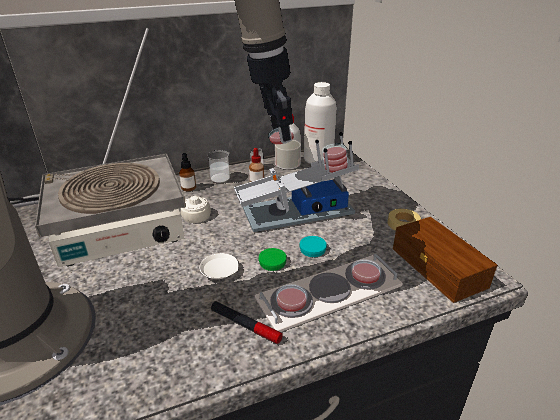

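```bash
python3 - <<'E'
from h import *
for P in[(.45,-.0955,.16)]: print(rowto(P,rot(0,-85.8)))
E
```

```text
[27.57, 6.13, 1.14, -0.172, -0.013, -0.155]
```

```bash
python3 -m creep '[[[5,1.2,0.2,-0.06,-0.004,-0.05,0.3],[11,2.5,0.5,-0.12,-0.01,-0.1,0.3],[17,3.8,0.8,-0.172,-0.013,-0.155,0.3],[22.5,5,1.1,-0.172,-0.013,-0.155,0.3],[27.6,6.1,1.1,-0.172,-0.013,-0.155,0.3],[27.6,6.1,1.1,-0.172,-0.013,-0.155,0.3],[27.6,6.1,1.1,-0.172,-0.013,-0.155,0.3]]]'
python3 - <<'E'
from h import *
o=bot.get_obs(); print(o["eef_pos"],o["contact_force"],o["gripper_width"])
im,d=bot.read_camera("wrist"); cv2.imwrite("pics/w8.png",im); np.save("w8.npy",d)
def ell(n,l,z,k):
    for m in bot.silhouettes(n,l)[:k]:
        ct=max(cv2.findContours(m["mask"].astype(np.uint8),0,2)[0],key=len)
        if len(ct)<6: continue
        e=cv2.fitEllipse(ct); print(n,l,round(m["p"],2),np.round(e[0],1),np.round(e[1],1),[onplane(n,*e[0],zz).round(4).tolist() for zz in z])
ell("wrist","well_free_floor",[.010,.014],2); ell("wrist","dish_a",[.02,.025],4); ell("wrist","jammed_dish",[.17],4)
E
```

```text
t: 10.25
eef_pos: [0.4509, -0.0951, 0.1609]
tool_rot: [-0.001, 0.732, -0.681, 0.0]
contact_force: [-0.4, 0.5, -0.1]
gripper_width: 0.611
[ 0.45085146 -0.09507739  0.1609308 ] [-0.40648745  0.5176612  -0.10360583] 0.6110987116681592
wrist well_free_floor 0.64 [287.9 133.8] [73.3 75.3] [[0.5106, -0.0951, 0.01], [0.511, -0.095, 0.014]]
wrist dish_a 0.97 [287.2 210.7] [46.9 54.2] [[0.4363, -0.1002, 0.02], [0.438, -0.1, 0.025]]
wrist dish_a 0.73 [288.4  42.1] [63.7 72.5] [[0.5865, -0.089, 0.02], [0.5856, -0.089, 0.025]]
wrist jammed_dish 0.78 [282.5 279.3] [ 98.3 103.5] [[0.4505, -0.0944, 0.17]]
wrist jammed_dish 0.7 [159.8  96.6] [56.4 64.7] [[0.5343, -0.0364, 0.17]]
wrist jammed_dish 0.58 [172.6 190.4] [49.8 54.7] [[0.4939, -0.04, 0.17]]
```

View pics/w8.png

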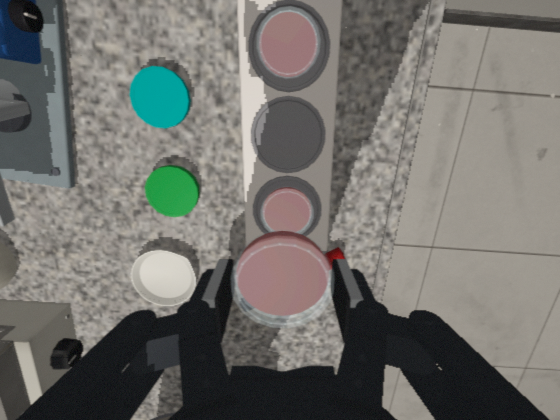

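The empty well at (288,134) is at (0.511,-0.095), which agrees with the midpoint of its neighbours. The held dish is level. I descend.

```bash
python3 - <<'E'
from h import *
for P in[(.511,-.0953,.15),(.511,-.0953,.04),(.511,-.0953,.0145)]: print(rowto(P,rot(0,-85.8)))
E
```

```text
[0.57, -5.96, 1.12, -0.002, 0.001, 0.003]
[0.58, -5.94, 12.12, -0.002, 0.001, 0.003]
[0.58, -5.93, 14.67, -0.002, 0.001, 0.003]
```

```bash
python3 -m creep '[[[0.5,-5.9,1,0,0,0,0.3],[0.5,-5.9,1,0,0,0,0.3],[0.5,-5.9,5,0,0,0,0.3],[0.5,-5.9,9,0,0,0,0.3],[0.5,-5.9,12,0,0,0,0.3],[0.5,-5.9,13,0,0,0,0.3],[0.5,-5.9,13.8,0,0,0,0.3],[0.5,-5.9,14.2,0,0,0,0.3],[0.5,-5.9,14.2,0,0,0,0.3]]]'
python3 - <<'E'
from h import *
o=bot.get_obs(); print(o["eef_pos"],o["contact_force"],o["gripper_width"]); print(rowto((.511,-.0953,.0145),rot(0,-85.8)))
im,d=bot.read_camera("wrist"); cv2.imwrite("pics/w9.png",im)
im,d=bot.read_camera("side"); cv2.imwrite("pics/s9.png",cv2.resize(im[200:350,230:430],None,fx=3.5,fy=3.5))
E
```

```text
t: 11.58
eef_pos: [0.5105, -0.0962, 0.0197]
tool_rot: [-0.001, 0.733, -0.681, 0.001]
contact_force: [-0.5, 0.1, 0.2]
gripper_width: 0.61
[ 0.51051988 -0.0962157   0.01972637] [-0.53997217  0.11222268  0.21477385] 0.609666430252441
[-0.09, -0.05, 0.52, -0.003, 0.0, -0.0]
```

View pics/w9.png

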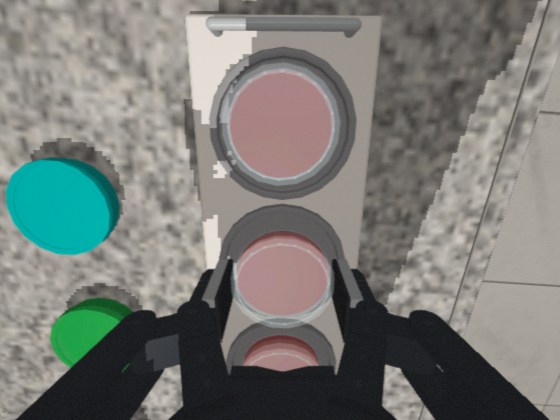

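View pics/s9.png

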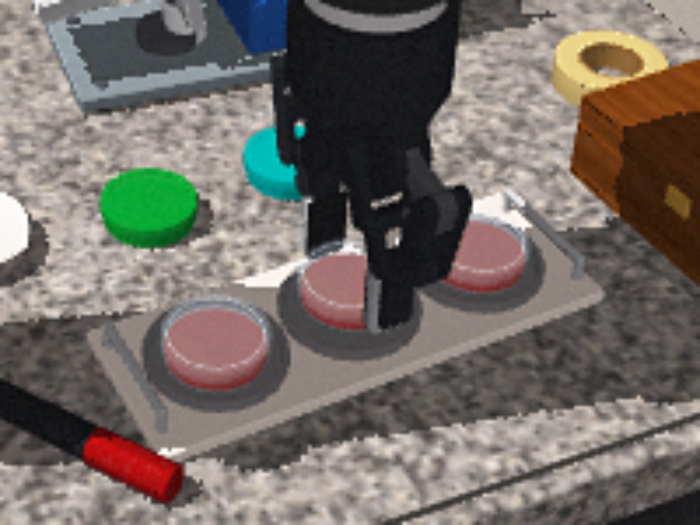

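```bash
python3 -m creep '[[[-0.08,0,0.2,0,0,0,0.3],[-0.08,0,0.4,0,0,0,0.3],[-0.08,0,0.55,0,0,0,0.3],[-0.08,0,0.65,0,0,0,0.3],[-0.08,0,0.65,0,0,0,0.3]]]'
```

```text
t: 12.3
eef_pos: [0.51, -0.0954, 0.0126]
tool_rot: [-0.001, 0.732, -0.681, 0.0]
contact_force: [0.1, 0.4, -0.0]
gripper_width: 0.611
```

```bash
python3 -m creep '[[[0,0,0.08,0,0,0,0.3],[0,0,0.16,0,0,0,0.3],[0,0,0.16,0,0,0,0.3]]]'
python3 - <<'E'
from h import *
im,d=bot.read_camera("side"); cv2.imwrite("pics/s10.png",cv2.resize(im[200:350,230:430],None,fx=3.5,fy=3.5))
E
```

```text
t: 12.68
eef_pos: [0.5102, -0.0954, 0.0117]
tool_rot: [-0.001, 0.732, -0.681, 0.001]
contact_force: [-2.3, 0.7, 8.3]
gripper_width: 0.61
```

View pics/s10.png

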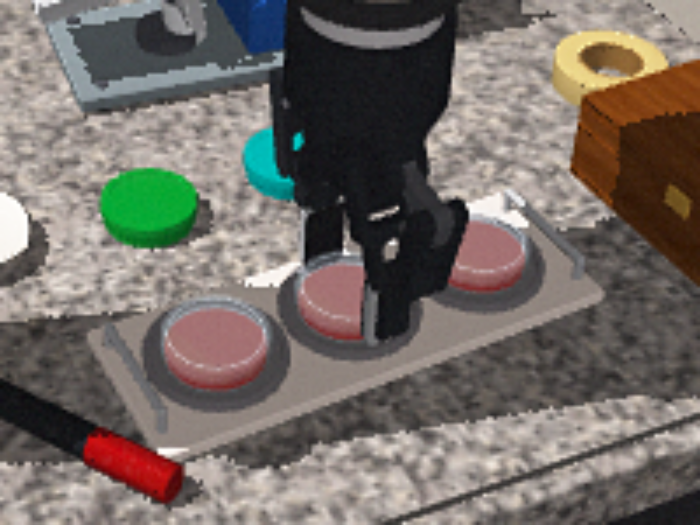

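The dish stands in the middle well with 8 N of contact, at the predicted height. I release it and rise.

```bash
python3 -m creep '[[[0,0,-0.12,0,0,0,0.7],[0,0,-0.12,0,0,0,0.85],[0,0,-0.12,0,0,0,1],[0,0,-0.12,0,0,0,1],[0,0,-1,0,0,0,1],[0,0,-4,0,0,0,1],[0,0,-9,0,0,0,1],[0,0,-15,0,0,0,1],[0,0,-15,0,0,0,1]]]'
python3 - <<'E'
from h import *
im,d=bot.read_camera("wrist"); cv2.imwrite("pics/w11.png",im)
C=cloud("wrist",d)
def ell(n,l,z,k):
    for m in bot.silhouettes(n,l)[:k]:
        ct=max(cv2.findContours(m["mask"].astype(np.uint8),0,2)[0],key=len)
        if len(ct)<6: continue
        e=cv2.fitEllipse(ct); print(n,l,round(m["p"],2),np.round(e[0],1),np.round(e[1],1),[onplane(n,*e[0],zz).round(4).tolist() for zz in z])
        if n=="wrist":
            M=cv2.erode(m["mask"].astype(np.uint8),np.ones((9,9)))>0; Q=C[M]; s=np.linalg.lstsq(np.c_[Q[:,:2],np.ones(len(Q))],Q[:,2],rcond=None)[0]; print("   z",np.median(Q[:,2]).round(4),"tilt",s[:2].round(3))
ell("wrist","dish_a",[.025],4)
im,d=bot.read_camera("side"); cv2.imwrite("pics/s11.png",im)
E
```

```text
t: 13.85
eef_pos: [0.5132, -0.0957, 0.1665]
tool_rot: [-0.004, 0.732, -0.681, 0.005]
contact_force: [0.9, 0.2, -0.4]
gripper_width: 1.002
wrist dish_a 0.94 [281.7 264.7] [46.8 48.4] [[0.4358, -0.1006, 0.025]]
   z 0.0213 tilt [0.268 0.016]
wrist dish_a 0.93 [281.8 120.9] [56.6 59.4] [[0.5817, -0.0901, 0.025]]
   z 0.0208 tilt [0.235 0.02 ]
```

View pics/w11.png

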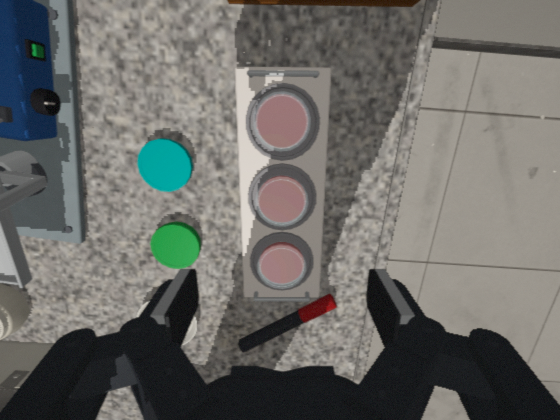

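View pics/s11.png

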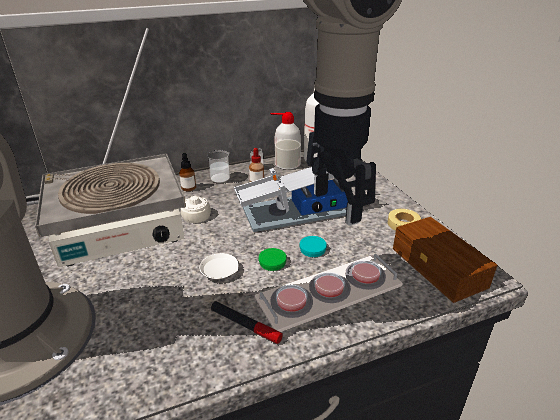

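All three wells now hold a dish: the new one is at (282,199), between (282,121) and (282,265). I'll check centring, level and gate once more.

```bash
python3 -m creep '[[[0,0,0,0,0,0,1],[0,0,0,0,0,0,1]]]'; python3 - <<'E'
from h import *
im,d=bot.read_camera("wrist"); cv2.imwrite("pics/w12.png",im); C=cloud("wrist",d)
hsv=cv2.cvtColor(im,cv2.COLOR_BGR2HSV); 
for c in[(282,121),(282,199),(282,265)]:
    uv=np.round(c).astype(int); roi=C[uv[1]-40:uv[1]+40,uv[0]-40:uv[0]+40].reshape(-1,3); ctr=C[uv[1],uv[0]]
    Q=roi[(np.hypot(*(roi-ctr)[:,:2].T)<.036)&(roi[:,2]>.0175)&(roi[:,2]<.03)]
    s=np.linalg.lstsq(np.c_[Q[:,:2],np.ones(len(Q))],Q[:,2],rcond=None)[0]
    (x,y),r=cv2.minEnclosingCircle(Q[:,:2].astype(np.float32)); print(c,"z p50",np.percentile(Q[:,2],[10,50,90]).round(4),"slope",s[:2].round(3),"centre",Q[:,:2].mean(0).round(4),round(x,4),round(y,4),round(r,4))
K,Rm,t=cal("wrist")
from itertools import product
# middle dish & well circle by Hough-free ellipse on colour
m=((hsv[...,0]<12)|(hsv[...,0]>168))&(hsv[...,1]>50); m[:, :240]=0; m[:,330:]=0; m=m.astype(np.uint8)
for ct in cv2.findContours(m,0,2)[0]:
    if cv2.contourArea(ct)>400: e=cv2.fitEllipse(ct); print("red",np.round(e[0],1),np.round(e[1],1),onplane("wrist",*e[0],.022).round(4))
im,d=bot.read_camera("top"); Ct=toF(cloud("top",d).reshape(-1,3)); print(d.shape)
g=(Ct[:,2]>.012)&(Ct[:,2]<.05)&(abs(abs(Ct[:,1])-.033)<.01)&(abs(Ct[:,0])<.008); print("gate top z",np.percentile(Ct[g][:,2],[50,90]) if g.sum() else None,g.sum())
crop=cv2.imread("pics/w12.png")[80:310,220:345]; cv2.imwrite("pics/w12c.png",cv2.resize(crop,None,fx=2.5,fy=2.5,interpolation=3))
E
```

```text
t: 14.25
eef_pos: [0.5091, -0.0953, 0.16]
tool_rot: [-0.0, 0.733, -0.681, -0.001]
contact_force: [0.9, -0.3, -0.3]
gripper_width: 0.999
(282, 121) z p50 [0.0229 0.0239 0.0248] slope [ 0.001 -0.001] centre [ 0.5858 -0.0903] 0.5851 -0.0904 0.027
(282, 199) z p50 [0.0228 0.0238 0.0246] slope [-0.006 -0.002] centre [ 0.5094 -0.0958] 0.5082 -0.096 0.0271
(282, 265) z p50 [0.0226 0.0236 0.0244] slope [-0.016 -0.001] centre [ 0.4362 -0.1011] 0.4344 -0.1011 0.0274
red [318.  306.5] [17.1 49.5] [ 0.3839 -0.1448  0.022 ]
red [282.3 263.5] [32.5 39.8] [ 0.4353 -0.1009  0.022 ]
red [282.4 197.1] [41.3 44.1] [ 0.5088 -0.0956  0.022 ]
red [282.5 114.8] [48.8 51.5] [ 0.5857 -0.09    0.022 ]
(420, 560)
gate top z [0.02141335 0.0247915 ] 83
```

View pics/w12c.png

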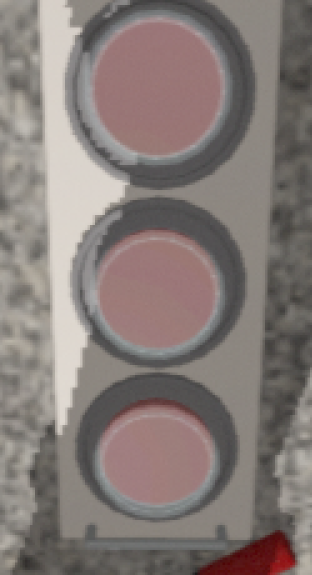

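```bash
python3 -c "
from station import bot
print(bot.hand_in())"
```

```text
the job is handed in; nothing more can be done
None
```

I pushed the jammed dish up the chute with shut fingers until the gate dropped behind it. Then I gripped it across the lifting bay, lifted it out and set it down in the middle well of the carrier. The job is handed in at about 14.5 s on the robot's clock; no verdict came back.

- **Placing:** the dish is about 2 mm from the well centre I measured. It lies level, within about 0.5 degrees, and its lid is at the same height as its neighbours' lids. I released it only after it touched the well floor.
- **Gate:** its top is 21 to 22 mm above the chute floor, which means shut. I read this from the top camera's depth picture; the joint value itself is not shown.
- **Other things:** the neighbouring dishes are where I first measured them, to within about 2 to 4 mm, which is the measuring error. The arm never came near the amber bottle, though I did not measure it again at the end. The gripper is open and clear of everything.
- **Deviations:** during the push the dish drifted about 12 mm sideways, inside the 20 mm limit. One tilt reading of about 0.25 (slope) came while the arm was still settling. It showed on both dishes in that reading, and a repeat once the arm was still gave about zero.

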